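# Pack the microscope accessory kit in layers

## Task

Pack the microscope kit into the grey tray in layers: first stand the wide eyepiece in the wide well and the slim objective in the narrow well, the way up they stand now; then lay the aluminium stage plate across the tray's two end ledges, over them both; last, set the white dish holder down into the plate's round opening. Leave everything packed, level and let go, and leave the culture dishes, tip box and flask where they are.

Things in the scene. Friction and masses are not known exactly. Their poses are not given: they have to be found in the camera images.
- eyepiece_mid (a point): Wide eyepiece, loose, black with steel band, round, 60 mm tall, about 0.14 kg, standing on its narrower end. Barrel 38 mm in diameter (foot tapers to 32 mm over the lowest 5 mm), head 46 mm from 30 mm up to the top. Point: on its axis, half-way up (30 mm over its foot); z up. Grip the head; when seated, its lowest 16 mm are inside the well.
- objective_mid (a point): Slim objective, loose, steel with thin black rings, round, 60 mm tall, about 0.11 kg, standing on its nose. Nose 20 mm in diameter, widening to 28 mm at 24 mm up; body 28 mm from 24 to 54 mm up, then a 21 mm thread. Point: on its axis, half-way up (30 mm over its foot); z up. Grip its upper part; when seated, its lowest 16 mm are inside the well.
- plate_mid (a point): Stage plate, loose, bare aluminium, 170 x 64 x 10 mm, lying flat, about 0.22 kg, with a round through opening 46 mm in diameter in its middle. Point: the plate's centre, half-way through its thickness, also the centre of the opening; x along the 170 mm length, y along the 64 mm width, z up. Grip it across its width, at its middle. Both ends and both faces are alike.
- holder_mid (a point): Dish holder, loose, white plastic, round, 30 mm tall, about 0.07 kg, standing on its foot: rim 60 mm in diameter from 16 to 30 mm up, over a tapered foot (40 mm under the rim, 30 mm at the bottom). Point: on its axis, half-way up (15 mm); z up. Grip the rim. In the plate's opening the rim's underside rests on the plate's top and the foot hangs in the opening.
- wide_well (a point): Wide round well for the eyepiece, 48 mm in diameter, 16 mm deep, in a fixed pale foam-grey block 60 x 60 x 22 mm on the tray's floor, in either half of the tray. Point: centre of the well's mouth, level with the block's top (30 mm over the table); z up, x along the tray's length.
- slim_well (a point): Narrow round well for the objective, 34 mm in diameter, 16 mm deep, in a second such block, 66 mm from the other, centre to centre, along the tray. Point: centre of the well's mouth, level with the block's top (30 mm over the table); z up, x along the tray's length.
- tray_seat (a point): Grey tray, fixed, 216 x 100 mm; x along its length, y across. Two tall ends with flat ledges 84 mm over the table, 80 mm wide, inner edges 140 mm apart; end lips 10 mm higher, 204 mm apart inside. Long sides open above 20 mm. Point: tray's middle at ledge height; the plate's centre belongs 5 mm above it, its length along x. Seated eyepiece and objective reach 74 mm over the table.
- dishes: Bystander: stack of three clear culture dishes, 90 mm in diameter, 43 mm tall. Origin: centre of its underside.
- tip_box: Bystander: blue box of pipette tips, 120 x 80 x 55 mm. Origin: centre of its underside.
- flask: Bystander: small flat culture flask lying down, about 110 x 55 x 25 mm, white cap. Origin: centre of the underside of its flat body.
Not all that is in view belongs to the job. What is shaped like the part that bears eyepiece_mid but blue or pink is not meant.

How it is judged:
On the way, in this order (a step that is already met when the one before it is completed fails the run):
1. the eyepiece stands in the wide well and the objective in the narrow well (horizontal distance between eyepiece_mid and wide_well below 0.01 m and z of eyepiece_mid in the frame of wide_well between 0.009 and 0.018 m and angle between each of eyepiece_mid, objective_mid's own z axis and vertical below 0.12 rad and horizontal distance between objective_mid and slim_well below 0.01 m and z of objective_mid in the frame of slim_well between 0.009 and 0.018 m), for 0.2 s.
2. the stage plate lies on both end ledges over them (all of step 1 and horizontal distance between plate_mid and tray_seat below 0.012 m and z of plate_mid in the frame of tray_seat between 0.001 and 0.009 m and angle between plate_mid's own z axis and vertical below 0.06 rad and angle between the x axis of plate_mid and the x axis of tray_seat, either way round below 0.15 rad), for 0.2 s.
3. the dish holder sits in the plate's opening (all of step 2 and horizontal distance between holder_mid and plate_mid below 0.008 m and z of holder_mid in the frame of plate_mid between 0 and 0.008 m and angle between holder_mid's own z axis and vertical below 0.1 rad), for 0.2 s.
At the end, for the whole second after the job is handed in: Eyepiece and objective stand fully down in their own wells (10 mm of centre, 0.12 rad); the plate lies on both ledges (12 mm of the middle, 0.15 rad lengthwise, level to 0.06 rad); the holder's rim rests on the plate (8 mm of the opening's centre, 0.1 rad); all at rest, bystanders not moved (all of step 3 and linear speed of each of eyepiece, objective, plate, holder below 0.02 m/s); the robot touches nothing.
It fails at once if the culture dishes are moved more than 30 mm (distance of dishes from where it was at the start of the episode above 0.03 m).
It fails at once if the tip box is moved more than 30 mm (distance of tip_box from where it was at the start of the episode above 0.03 m).
It fails at once if the flask is moved more than 30 mm (distance of flask from where it was at the start of the episode above 0.03 m).
It also fails if it takes over 109 s, if anything falls off the work surface, if the arm or the gripper's body presses on something with over 40 N, if the wrist force passes 120 N, or if a joint passes its speed limit or range.

## Robot

A 6-joint arm with a two-finger parallel gripper is mounted at the origin on the work surface. World frame = base frame: x ahead of the robot, y to its left, z up, the work surface at z = 0. Lengths are in m, angles in rad, forces in N, time in s.
With the tool pointing down it reaches from about 0.275 to 0.775 m from the base axis. Payload 14.6 kg.
Tool frame: the origin (TCP) lies at the very end of the fingers, on their centre line; the grasp point (between the pads) lies 19 mm behind it; y points along the fingers, z is the direction in which the jaws open and shut, and the axes are right-handed (so a half turn about y gives the same grasp; the last joint's range is limited). The gripper opens to 85 mm and grips with 20 to 120 N. Pads are 22 mm wide; open, the fingers measure 114 mm over their backs; the gripper's body (76 mm by 85 mm) begins 54 mm behind the grasp point. The pads swing forward as they close: fully open they stand 13 mm farther back than shut.
Start: joints at [-1.366, 0.263, -0.048, 1.259, 0, 1.415], TCP at [0.185, -0.491, 0.231] pointing down, gripper open.
Joint ranges: [-2.65, 2.65], [-0.89, 1.7], [-1.18, 1.37], [-2.13, 2.11], [-1.35, 1.29], [-3.14, 3.14]. Speed limits (rad/s): [1.89, 1.89, 2.57, 2.79, 3.14, 3.14].

## Interface

Orientations are given as a unit quaternion [w, x, y, z].
In Python, from workcell import arm gives the robot as it stands. The module is installed in compiled form; this text tells all that it offers.
- The arm moves only by the shell command python3 -m creep 'ROWS' [FORCE]. ROWS is JSON, a list of rows, each a list of 5 numbers: the shift along the world's x, y, z in m, then the turn about the world's z in degrees, then the opening, from 0 (shut) to 1 (fully open). A call has 1 to 5 rows; each row shifts and turns the commanded pose from where the row before left it; what a row does not reach is not made up. A row lasts 1/8 s, in which the tool goes at most 62.5 mm and 10.7 degrees, less where a joint would pass 70% of its speed; a pose out of reach is approached as far as the arm can. A call is refused whole if a number of a shift passes 0.0625 or a number of a turn 10.7, either way. A call with a gripper value outside its range is refused whole. The fingers move at their own pace and stop on an object; FORCE is the grip in N (left out, the last holds). Time passes only in rows, so rows that do not move let the fingers close. It gives the time, the measured TCP pose, the force and the opening at its end, in the units of the state.
- arm.get_obs(): the state, without advancing time (a new reading comes with each control period).
- arm.capture(name): name is "side" or "top" or "wrist"; returns a dict with "image" (400x640x3 uint8, red, green, blue), "fx", "fy", "cx", "cy" (pixels), "R" (3x3) and "t" (3): a world point X has camera coordinates R X + t. Camera axes: x right, y down, z forward; pixel columns grow to the right and rows downward; lengths in m; the calibration is good to about 2 mm. The wrist camera is an equidistant fisheye: a pixel r from the principal point sees the ray r / f radians off the axis. A picture is of the moment at which its call begins. There is no depth.
- arm.job_done(): hands the job in, once; it reports no verdict.
Trained networks look in a picture, given as the dict that the camera call returned (one of the last four; its "shot" number tells which), for a name from the list of things; names that differ only in an ending like _2 or _b are one class to them, and where a whole thing is asked for, a point or a joint stands for the part that bears it (a point fixed in the world has none). Each returns a list of dicts, best first, with "confidence" (0 to 1); they miss things now and then, are a little off and sometimes report something else, mostly with a low value. They report only what shows in the picture. A call takes as long as a camera call. They do not tell look-alikes from the thing itself.
- arm.find_in(picture, label): "bbox" ([left, top, right, bottom] in pixels, round what is visible of it).
- arm.masks_of(picture, label): "mask" (400x640 bool, what is visible of it) and "bbox" ([left, top, right, bottom] in pixels, round what is visible of it).
The state is a dict: "time": time; "qpos": joint angles; "joint_vel": joint speeds; "joint_torque": joint torques, N m; "tool_pos": TCP position; "tcp_rot": TCP orientation; "wrist_force": force on the tool from outside, world axes, zero at the start; "moment": the same for the moment, N m; "finger_gap": finger opening in m.
Only numpy, scipy, OpenCV 4.12 (cv2) and the standard library are available. Lean on these libraries where they do the work, as an engineer would, in place of code of your own. Each camera call takes 0.05 s, during which the arm holds its last target. There are 200 camera calls.

## Working session

There is one attempt and no reset: what is moved stays moved. The work goes in short steps, Python scripts to look and compute and a shell command to move; the robot and the scene stay as the last step left them, time stands still between calls to the robot, and variables do not carry over. Pictures are saved under pics/ and viewed, about 12 in all and at most 16, crops included, and the job is handed in when it is done.

```bash
mkdir -p pics
cat > h.py <<'E'
import numpy as np, cv2
from workcell import arm
def save(p,n,crop=None,s=1):
    im=p["image"]
    if crop: l,t,r,b=crop; im=im[t:b,l:r]
    im=cv2.resize(im,None,fx=s,fy=s,interpolation=cv2.INTER_CUBIC) if s!=1 else im
    cv2.imwrite(f"pics/{n}.png",cv2.cvtColor(np.ascontiguousarray(im),cv2.COLOR_RGB2BGR))
def ray(p,u,v,fish=False):
    x=(u-p["cx"])/p["fx"]; y=(v-p["cy"])/p["fy"]
    if fish:
        r=np.hypot(x,y); s=np.sin(r)/r if r>1e-9 else 1; d=np.array([x*s,y*s,np.cos(r)])
    else: d=np.array([x,y,1.])
    R=np.array(p["R"]);t=np.array(p["t"]); return -R.T@t, R.T@d
def at(p,u,v,z,fish=False):
    c,d=ray(p,u,v,fish); return c+d*(z-c[2])/d[2]
def proj(p,X,fish=False):
    c=np.array(p["R"])@np.array(X)+np.array(p["t"])
    if fish:
        h=np.hypot(c[0],c[1]); th=np.arctan2(h,c[2]); k=th/max(h,1e-9); return p["cx"]+p["fx"]*c[0]*k,p["cy"]+p["fy"]*c[1]*k
    return p["cx"]+p["fx"]*c[0]/c[2],p["cy"]+p["fy"]*c[1]/c[2]
E
python3 - <<'E'
from h import *
np.set_printoptions(precision=3,suppress=True)
print(arm.get_obs())
for n in("top","side"):
    p=arm.capture(n); save(p,n+"0"); print(n,p["fx"],p["cx"],p["cy"],-np.array(p["R"]).T@p["t"],np.array(p["R"])[2])
    for l in("eyepiece_mid","objective_mid","plate_mid","holder_mid","tray_seat","wide_well","slim_well","dishes","tip_box","flask"):
        for d in arm.find_in(p,l)[:4]:
            b=d["bbox"];print(l,np.round(b,0),round(d["confidence"],2),at(p,(b[0]+b[2])/2,(b[1]+b[3])/2,.03))
E
```

```text
{'time': 0.0, 'qpos': array([-1.366,  0.263, -0.049,  1.259, -0.   ,  1.415]), 'joint_vel': array([-0.   ,  0.   , -0.002, -0.   , -0.   ,  0.   ]), 'joint_torque': array([ -0.001, -63.761,  38.458,   0.014,  -0.   ,   0.   ]), 'tool_pos': array([ 0.185, -0.491,  0.231]), 'tcp_rot': array([ 0.127, -0.127,  0.696, -0.695]), 'wrist_force': array([ 0.06 , -0.683, -0.712]), 'moment': array([0.023, 0.044, 0.002]), 'finger_gap': 0.08549707178512841}
top 498.8425363954634 316.29879044115705 201.00612878762055 [ 0.403 -0.007  1.76 ] [ 0.1   -0.004 -0.995]
eyepiece_mid [307. 146. 338. 163.] 0.74 [ 0.742 -0.033  0.03 ]
eyepiece_mid [262. 180. 275. 193.] 0.68 [0.628 0.155 0.03 ]
eyepiece_mid [233. 182. 246. 192.] 0.62 [0.625 0.255 0.03 ]
eyepiece_mid [208. 170. 222. 183.] 0.49 [0.661 0.341 0.03 ]
objective_mid [296. 212. 314. 230.] 0.63 [0.507 0.027 0.03 ]
objective_mid [234. 232. 245. 240.] 0.59 [0.453 0.251 0.03 ]
plate_mid [363. 229. 416. 254.] 0.65 [ 0.44  -0.268  0.03 ]
holder_mid [304. 145. 336. 165.] 0.73 [ 0.74  -0.025  0.03 ]
holder_mid [383. 183. 401. 199.] 0.48 [ 0.614 -0.277  0.03 ]
[... 741 characters left out ...]
ective_mid [325. 286. 341. 308.] 0.65 [0.458 0.25  0.03 ]
objective_mid [390. 156. 434. 195.] 0.46 [ 0.437 -0.231  0.03 ]
plate_mid [389. 156. 436. 194.] 0.97 [ 0.435 -0.233  0.03 ]
plate_mid [399. 126. 426. 147.] 0.37 [ 0.498 -0.422  0.03 ]
holder_mid [349. 142. 370. 160.] 0.56 [ 0.621 -0.272  0.03 ]
holder_mid [326. 284. 340. 310.] 0.38 [0.457 0.25  0.03 ]
tray_seat [300. 190. 390. 253.] 0.76 [0.533 0.027 0.03 ]
tray_seat [340. 216. 366. 237.] 0.56 [0.507 0.034 0.03 ]
wide_well [314. 212. 343. 234.] 0.67 [0.569 0.051 0.03 ]
slim_well [338. 214. 365. 238.] 0.72 [0.51  0.033 0.03 ]
dishes [399. 122. 426. 147.] 0.94 [ 0.502 -0.433  0.03 ]
tip_box [211. 328. 286. 398.] 0.84 [0.538 0.464 0.03 ]
```

Run:
```python
import cv2
a=cv2.imread('pics/top0.png')[130:260,150:470]; b=cv2.imread('pics/side0.png')[110:330,200:450]
cv2.imwrite('pics/ta.png',cv2.resize(a,None,fx=2.5,fy=2.5,interpolation=2)); cv2.imwrite('pics/sa.png',cv2.resize(b,None,fx=2.7,fy=2.7,interpolation=2))
```

```text
(no output)
```

View pics/ta.png

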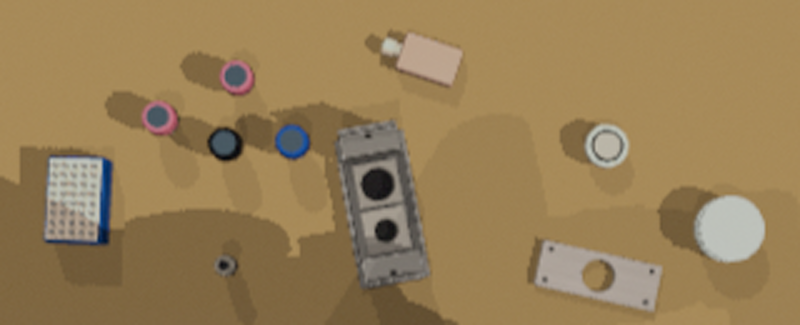

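View pics/sa.png

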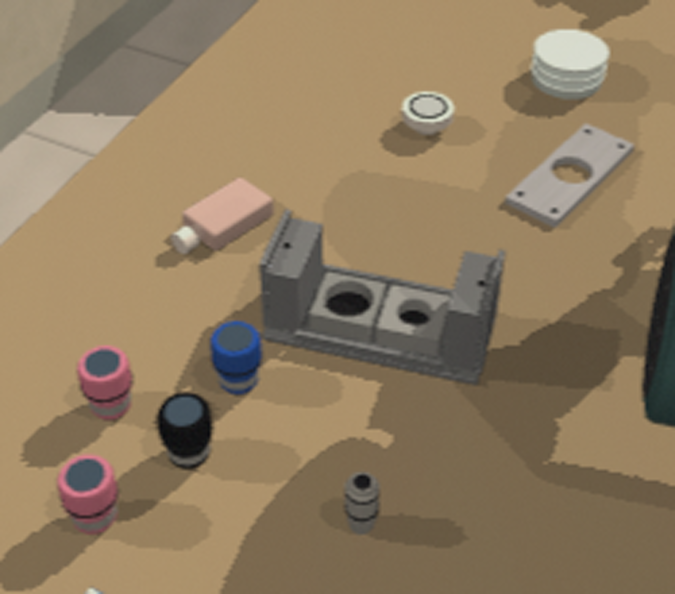

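Top view: black eyepiece at px (240,187), objective (240,236), tray centre (303,212) with the wide well farther from the robot, plate (390,240), holder (393,188). The blue and pink ones are decoys.

Run:
```python
from h import *
from scipy.spatial.transform import Rotation as Ro
np.set_printoptions(precision=3,suppress=True)
q=arm.get_obs()["tcp_rot"]; print(Ro.from_quat([*q[1:],q[0]]).as_matrix())
p=arm.capture("top"); s=arm.capture("side"); w=arm.capture("wrist"); save(w,"w0")
c=lambda u,v:(u/2.5+150,v/2.5+130)
d=lambda u,v:(u/2.7+200,v/2.7+110)
for n,z,a,b in(("wide",.03,(377,183),(349,300)),("slim",.03,(386,230),(414,314)),("eye top",.06,(226,143),(184,409)),("obj top",.06,(226,265),(363,482)),("hold top",.03,(607,146),(428,105)),("plate",.01,(599,275),(573,169))):
    print(n,at(p,*c(*a),z),at(s,*d(*b),z))
for t in((340,130),(395,123),(428,272),(368,288)): print("tray",at(p,*c(*t),.09))
for l in ("plate_mid","tray_seat"):
  for im,n,z in((p,"top",.01 if l[0]=="p" else .094),):
    m=arm.masks_of(im,l)[0]; ys,xs=np.nonzero(m["mask"])
    P=np.array([at(im,x,y,z)[:2] for x,y in zip(xs,ys)],np.float32)
    print(l,m["confidence"],cv2.minAreaRect(P*1000), P.mean(0))
print(-np.array(w["R"]).T@w["t"],w["fx"],np.array(w["R"]))
```

```text
[[-0.936  0.     0.352]
 [-0.352 -0.    -0.936]
 [ 0.    -1.     0.   ]]
wide [0.57  0.041 0.03 ] [0.569 0.044 0.03 ]
slim [0.504 0.028 0.03 ] [0.506 0.033 0.03 ]
eye top [0.62  0.248 0.06 ] [0.624 0.25  0.06 ]
obj top [0.453 0.244 0.06 ] [0.456 0.248 0.06 ]
hold top [ 0.624 -0.28   0.03 ] [ 0.628 -0.281  0.03 ]
plate [ 0.445 -0.271  0.01 ] [ 0.445 -0.269  0.01 ]
tray [0.635 0.09  0.09 ]
tray [0.646 0.016 0.09 ]
tray [ 0.445 -0.03   0.09 ]
tray [0.423 0.05  0.09 ]
plate_mid 0.88 ((445.0786437988281, -268.14727783203125), (173.37049865722656, 67.73951721191406), 77.40931701660156) [ 0.445 -0.268]
tray_seat 0.93 ((536.4755249023438, 34.2850227355957), (216.64100646972656, 95.26505279541016), 11.58838176727295) [0.535 0.035]
[ 0.255 -0.464  0.374] 309.70691628693146 [[ 0.353 -0.936  0.   ]
 [-0.893 -0.337  0.298]
 [-0.279 -0.105 -0.954]]
```

```bash
python3 -m creep '[[0.03,0.052,0,-3,1],[0.03,0.052,0,-3,1],[0.03,0.052,0,-3,1],[0.03,0.052,0,0,1],[0.03,0.052,0,0,1]]' 40; python3 -c "
from h import *;print(arm.get_obs()['qpos'])"
```

```text
time: 1.98
tool_pos: [0.3354, -0.2298, 0.2315]
tcp_rot: [-0.072, 0.071, -0.703, 0.704]
wrist_force: [0.9, -0.9, -0.1]
finger_gap: 0.0853
[-8.01655748e-01  5.92781263e-02 -3.03535764e-01  1.20724099e+00
  2.89745136e-05  2.13780798e+00]
```

```bash
python3 -m creep '[[0.029,0.048,0,6,1],[0.029,0.048,0,6,1],[0.029,0.048,0,6,1],[0.029,0.048,0,6,1],[0.029,0.048,0,6,1]]'; python3 -m creep '[[0.029,0.048,0,0,1],[0.029,0.048,0,0,1],[0.029,0.048,0,0,1],[0.029,0.048,0,0,1],[0.025,0.045,0,0,1]]'; python3 -m creep '[[0,0,-0.03,0,1],[0,0,-0.03,0,1],[0,0,0,0,1]]';python3 - <<'E'
from h import *
w=arm.capture("wrist"); save(w,"w1"); o=arm.get_obs(); print(o["qpos"],o["tool_pos"])
for d in arm.find_in(w,"eyepiece_mid"):
    b=d["bbox"]; print(np.round(b),d["confidence"],at(w,(b[0]+b[2])/2,(b[1]+b[3])/2,.045,True))
E
```

```text
time: 2.6
tool_pos: [0.4806, 0.0105, 0.2315]
tcp_rot: [-0.253, 0.252, -0.66, 0.661]
wrist_force: [0.3, -1.9, -0.1]
finger_gap: 0.085
time: 3.22
tool_pos: [0.6216, 0.2475, 0.2311]
tcp_rot: [-0.251, 0.251, -0.661, 0.661]
wrist_force: [0.3, -0.8, 0.9]
finger_gap: 0.0854
time: 3.6
tool_pos: [0.6197, 0.2454, 0.1694]
tcp_rot: [0.25, -0.253, 0.661, -0.661]
wrist_force: [-0.1, 0.4, 0.8]
finger_gap: 0.0854
[ 2.54758548e-01  5.32736801e-01  2.22741124e-01  1.26215919e+00
 -1.23093634e-05  2.67007431e+00] [0.62046843 0.24548506 0.17122102]
[372.  95. 428. 149.] 0.89 [0.71604797 0.23583302 0.045     ]
[294. 159. 344. 214.] 0.74 [0.62518475 0.2494944  0.045     ]
[368. 211. 420. 271.] 0.72 [0.63269601 0.15879369 0.045     ]
[236.  59. 294. 113.] 0.6 [0.66080869 0.34303999 0.045     ]
```

View pics/w1.png

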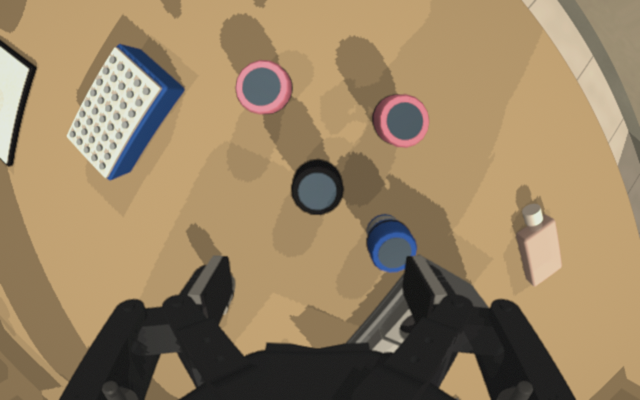

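```bash
python3 -m creep '[[0.003,0.004,-0.04,0,1],[0,0,-0.04,0,1],[0,0,-0.04,0,1],[0,0,-0.024,0,1],[0,0,0,0,1]]'; python3 -m creep '[[0,0,0,0,0.3],[0,0,0,0,0.3],[0,0,0,0,0.3],[0,0,0,0,0.3],[0,0,0,0,0.3]]' 40;  python3 -m creep '[[0,0,0.03,0,0.3],[0,0,0.04,0,0.3],[0,0,0.04,0,0.3],[0,0,0.02,0,0.3],[0,0,0,0,0.3]]'
```

```text
time: 4.32
tool_pos: [0.6238, 0.2494, 0.0273]
tcp_rot: [0.251, -0.251, 0.661, -0.661]
wrist_force: [-0.0, -0.7, -0.2]
finger_gap: 0.0853
time: 4.95
tool_pos: [0.6246, 0.2499, 0.029]
tcp_rot: [-0.252, 0.25, -0.661, 0.661]
wrist_force: [-0.8, -0.1, 8.0]
finger_gap: 0.0447
time: 5.58
tool_pos: [0.6246, 0.2498, 0.1591]
tcp_rot: [-0.252, 0.25, -0.661, 0.661]
wrist_force: [0.0, -0.1, -1.4]
finger_gap: 0.0447
```

```bash
python3 -m creep '[[-0.011,-0.0415,0,-6,0.3],[-0.011,-0.0415,0,-6,0.3],[-0.011,-0.0415,0,-6,0.3],[-0.011,-0.0415,0,-6,0.3],[-0.011,-0.0415,0,-6,0.3]]'; python3 -m creep '[[0,0,0,0,0.3],[0,0,0,0,0.3]]'
python3 - <<'E'
from h import *
np.set_printoptions(precision=4,suppress=True)
o=arm.get_obs(); print(o["qpos"],o["tool_pos"])
w=arm.capture("wrist"); save(w,"w2"); s=arm.capture("side"); save(s,"s2",(240,160,420,280),4)
t=arm.capture("top")
for n,p in(("wrist",w),("side",s),("top",t)):
  for l in("wide_well","slim_well","tray_seat","eyepiece_mid"):
    for d in arm.find_in(p,l)[:2]:
        b=d["bbox"]; print(n,l,np.round(b),round(d["confidence"],2),at(p,(b[0]+b[2])/2,(b[1]+b[3])/2,.16 if l[0]=="e" else .03,n=="wrist"))
E
```

```text
time: 6.2
tool_pos: [0.5678, 0.0409, 0.1562]
tcp_rot: [0.07, -0.071, 0.704, -0.704]
wrist_force: [0.9, -0.3, -2.0]
finger_gap: 0.0451
time: 6.45
tool_pos: [0.5686, 0.0423, 0.1566]
tcp_rot: [0.071, -0.072, 0.704, -0.703]
wrist_force: [0.6, -0.5, -1.3]
finger_gap: 0.0448
[-0.0688  0.3719 -0.0914  1.1083  0.0003  2.8697] [0.5686 0.0423 0.1566]
wrist wide_well [290. 158. 355. 224.] 0.77 [0.5709 0.0382 0.03  ]
wrist slim_well [375.   1. 482.  71.] 0.51 [ 0.7319 -0.0249  0.03  ]
wrist slim_well [343. 224. 353. 232.] 0.44 [0.5403 0.0071 0.03  ]
wrist eyepiece_mid [114.   1. 180.  30.] 0.81 [0.677  0.1511 0.16  ]
wrist eyepiece_mid [268. 207. 371. 328.] 0.6 [0.5651 0.0413 0.16  ]
side wide_well [313. 214. 344. 237.] 0.68 [0.5641 0.0593 0.03  ]
side slim_well [338. 214. 367. 241.] 0.6 [0.5063 0.0385 0.03  ]
side tray_seat [300. 190. 389. 252.] 0.98 [0.5336 0.0268 0.03  ]
side tray_seat [210. 326. 284. 398.] 0.22 [0.5414 0.4626 0.03  ]
side eyepiece_mid [223. 281. 246. 310.] 0.94 [0.5859 0.4116 0.16  ]
side eyepiece_mid [278. 232. 297. 256.] 0.7 [0.5626 0.2563 0.16  ]
top tray_seat [318. 211. 326. 242.] 0.59 [ 0.4892 -0.0333  0.03  ]
top eyepiece_mid [239. 154. 250. 170.] 0.56 [0.69   0.2212 0.16  ]
top eyepiece_mid [208. 173. 220. 185.] 0.44 [0.634  0.3195 0.16  ]
```

View pics/w2.png

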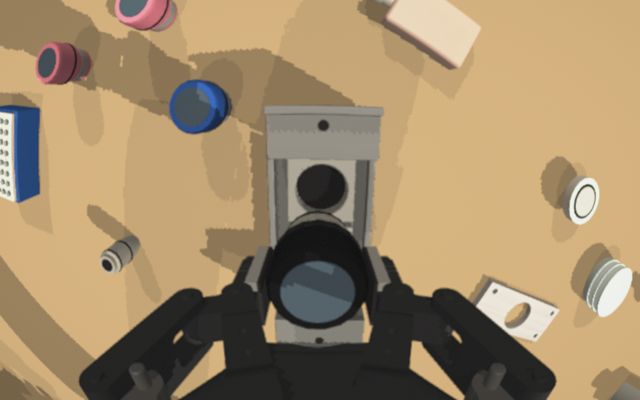

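View pics/s2.png

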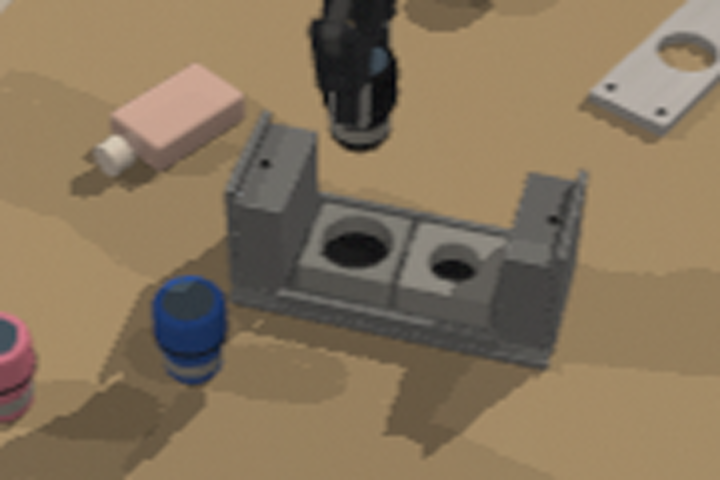

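Run:
```python
from h import *
np.set_printoptions(precision=4,suppress=True)
w=arm.capture("wrist"); s=arm.capture("side")
print("well",at(w,321,188,.03,True),at(s,329.2,220.75,.03))
print("ledge holes",at(w,323,125,.084,True),at(w,319,340,.084,True),at(s,240+265/4,160+163/4,.084),at(s,240+553/4,160+219/4,.084))
print("foot bottom",at(s,240+360/4,160+137/4,.128),"head top wrist",at(w,318,291,.188,True))
```

```text
well [0.5736 0.0402 0.03  ] [0.5702 0.043  0.03  ]
ledge holes [0.6319 0.0517 0.084 ] [0.4464 0.0158 0.084 ] [0.6313 0.0528 0.084 ] [0.4477 0.0171 0.084 ]
foot bottom [0.5667 0.0467 0.128 ] head top wrist [0.5689 0.0425 0.188 ]
```

```bash
python3 -m creep '[[0.003,-0.001,-0.03,0,0.3],[0,0,-0.03,0,0.3],[0,0,-0.025,0,0.3],[0,0,-0.015,0,0.3],[0,0,-0.011,0,0.3]]'; python3 -m creep '[[0,0,0,0,0.3],[0,0,0,0,0.3]]'
```

```text
time: 7.92
tool_pos: [0.5719, 0.0411, 0.0459]
tcp_rot: [-0.072, 0.072, -0.703, 0.703]
wrist_force: [0.7, 0.4, -0.3]
finger_gap: 0.0446
time: 8.18
tool_pos: [0.5723, 0.0411, 0.047]
tcp_rot: [-0.072, 0.071, -0.703, 0.704]
wrist_force: [-0.4, -1.4, -1.9]
finger_gap: 0.0448
```

```bash
python3 -m creep '[[0,0,-0.003,0,0.3],[0,0,0,0,0.3],[0,0,0,0,1],[0,0,0,0,1],[0,0,0,0,1]]';  python3 -m creep '[[0,0,0.03,0,1],[0,0,0.04,0,1],[0,0,0.04,0,1],[0,0,0.02,0,1],[0,0,0,0,1]]'
python3 - <<'E'
from h import *
s=arm.capture("side"); save(s,"s3",(240,160,420,280),4); print(arm.get_obs()["tool_pos"])
E
```

```text
time: 8.8
tool_pos: [0.5719, 0.0411, 0.0434]
tcp_rot: [-0.072, 0.071, -0.703, 0.703]
wrist_force: [0.5, 0.4, 0.4]
finger_gap: 0.0849
time: 9.43
tool_pos: [0.5726, 0.0411, 0.1745]
tcp_rot: [-0.072, 0.071, -0.703, 0.704]
wrist_force: [0.3, -0.3, 0.2]
finger_gap: 0.0854
[0.57199852 0.04108378 0.17322048]
```

View pics/s3.png

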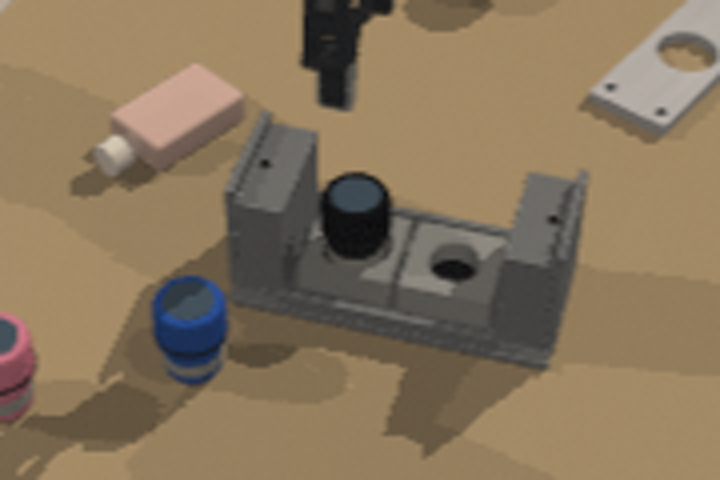

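The eyepiece stands in the wide well (crop px ~(355,215)), upright. Now the objective.

```bash
python3 -m creep '[[-0.0234,0.0412,0,6,1],[-0.0234,0.0412,0,6,1],[-0.0234,0.0412,0,6,1],[-0.0234,0.0412,0,6,1],[-0.0234,0.0412,0,6,1]]'; python3 -m creep '[[0,0,0,0,0.8],[0,0,0,0,0.8],[0,0,0,0,0.8]]'
python3 - <<'E'
from h import *
np.set_printoptions(precision=4,suppress=True)
w=arm.capture("wrist"); save(w,"w4"); o=arm.get_obs(); print(o["qpos"],o["tool_pos"])
for d in arm.find_in(w,"objective_mid"):
    b=d["bbox"]; print(np.round(b),d["confidence"],[at(w,(b[0]+b[2])/2,(b[1]+b[3])/2,z,True) for z in(.03,.045)])
E
```

```text
time: 10.1
tool_pos: [0.4534, 0.2481, 0.172]
tcp_rot: [0.252, -0.253, 0.661, -0.661]
wrist_force: [0.8, 0.8, 0.8]
finger_gap: 0.0855
time: 10.48
tool_pos: [0.4552, 0.2463, 0.1728]
tcp_rot: [-0.25, 0.251, -0.661, 0.661]
wrist_force: [-0.3, 0.0, 0.8]
finger_gap: 0.0684
[ 0.3385  0.2761 -0.1914  1.1038 -0.0001  2.7555] [0.4552 0.2463 0.1729]
[303. 171. 334. 212.] 0.77 [array([0.4533, 0.244 , 0.03  ]), array([0.4564, 0.2468, 0.045 ])]
```

View pics/w4.png

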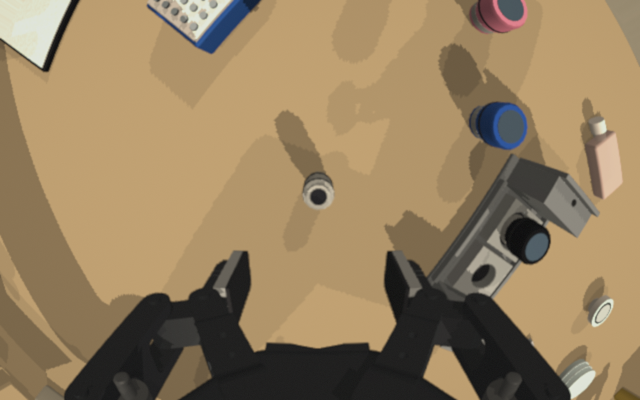

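```bash
python3 -m creep '[[0,0,-0.04,0,0.8],[0,0,-0.04,0,0.8],[0,0,-0.04,0,0.8],[0,0,-0.03,0,0.8],[0,0,0,0,0.8]]'; python3 -m creep '[[0,0,0,0,0.1],[0,0,0,0,0.1],[0,0,0,0,0.1],[0,0,0,0,0.1],[0,0,0,0,0.1]]' 40;  python3 -m creep '[[0,0,0,0,0.1],[0,0,0,0,0.1]]'; python3 -m creep '[[0,0,0.03,0,0.1],[0,0,0.04,0,0.1],[0,0,0.04,0,0.1],[0,0,0.03,0,0.1],[0,0,0,0,0.1]]'
```

```text
time: 11.2
tool_pos: [0.4538, 0.2462, 0.0218]
tcp_rot: [0.25, -0.252, 0.661, -0.661]
wrist_force: [0.3, -0.4, 0.2]
finger_gap: 0.0686
time: 11.82
tool_pos: [0.4556, 0.2474, 0.0245]
tcp_rot: [-0.252, 0.25, -0.661, 0.661]
wrist_force: [-0.3, -0.7, 7.9]
finger_gap: 0.027
time: 12.08
tool_pos: [0.4557, 0.2474, 0.0245]
tcp_rot: [-0.252, 0.25, -0.661, 0.661]
wrist_force: [-0.4, -1.2, 8.3]
finger_gap: 0.0272
time: 12.7
tool_pos: [0.4559, 0.2475, 0.1658]
tcp_rot: [-0.253, 0.25, -0.661, 0.661]
wrist_force: [0.2, -0.2, -0.9]
finger_gap: 0.0268
```

```bash
python3 -m creep '[[0.0102,-0.0438,0,-6,0.1],[0.0102,-0.0438,0,-6,0.1],[0.0102,-0.0438,0,-6,0.1],[0.0102,-0.0438,0,-6,0.1],[0.0102,-0.0438,0,-6,0.1]]'; python3 -m creep '[[0,0,0,0,0.1],[0,0,0,0,0.1]]'
python3 - <<'E'
from h import *
np.set_printoptions(precision=4,suppress=True)
o=arm.get_obs(); print(o["qpos"],o["tool_pos"])
w=arm.capture("wrist"); s=arm.capture("side")
a=cv2.resize(w["image"][90:350,220:420],None,fx=2,fy=2); b=cv2.resize(s["image"][160:290,290:390],None,fx=4,fy=4)
save({"image":np.hstack([a,b])},"w5")
E
```

```text
time: 13.32
tool_pos: [0.5057, 0.0267, 0.1628]
tcp_rot: [0.07, -0.071, 0.704, -0.704]
wrist_force: [0.1, 0.2, -0.6]
finger_gap: 0.0267
time: 13.58
tool_pos: [0.5054, 0.0283, 0.1628]
tcp_rot: [0.071, -0.072, 0.704, -0.703]
wrist_force: [0.1, -0.1, -0.7]
finger_gap: 0.0262
[-0.1053  0.2636 -0.2383  1.0698  0.0003  2.8333] [0.5054 0.0283 0.1628]
```

View pics/w5.png

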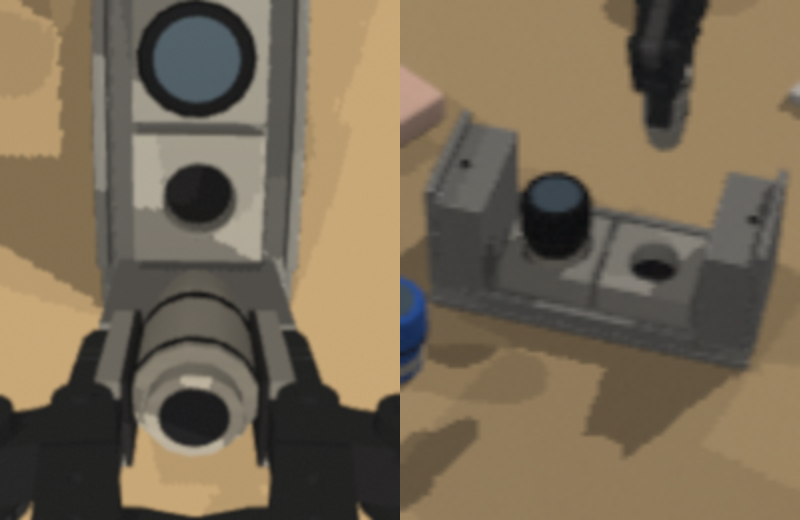

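```bash
python3 - <<'E'
from h import *
w=arm.capture("wrist"); s=arm.capture("side"); print(at(w,320,187.5,.03,True),at(s,353.5,225.5,.03),"eyetop",at(w,318.5,119,.074,True))
E
python3 -m creep '[[0.001,0,-0.03,0,0.1],[0,0,-0.03,0,0.1],[0,0,-0.03,0,0.1],[0,0,-0.02,0,0.1],[0,0,0,0,0.1]]'; python3 -m creep '[[0,0,-0.006,0,0.1],[0,0,0,0,0.1],[0,0,0,0,0.1]]'
```

```text
[0.50900674 0.02766141 0.03      ] [0.50642388 0.03005662 0.03      ] eyetop [0.57146074 0.0423219  0.074     ]
time: 14.4
tool_pos: [0.5059, 0.0288, 0.0524]
tcp_rot: [0.071, -0.073, 0.704, -0.703]
wrist_force: [1.0, 0.5, 0.0]
finger_gap: 0.0268
time: 14.78
tool_pos: [0.5071, 0.0281, 0.0478]
tcp_rot: [-0.072, 0.071, -0.703, 0.704]
wrist_force: [-1.2, -0.1, -1.3]
finger_gap: 0.0266
```

```bash
python3 -m creep '[[0,0,-0.005,0,0.1],[0,0,-0.003,0,0.1],[0,0,0,0,0.1],[0,0,0,0,0.1]]'
```

```text
time: 15.28
tool_pos: [0.5069, 0.0281, 0.0393]
tcp_rot: [-0.072, 0.072, -0.703, 0.703]
wrist_force: [-0.5, 0.3, -1.0]
finger_gap: 0.0266
```

```bash
python3 -m creep '[[0,0,0,0,0.7],[0,0,0,0,0.7],[0,0,0,0,0.7],[0,0,0,0,0.7]]';  python3 -m creep '[[0,0,0.03,0,0.7],[0,0,0.04,0,0.7],[0,0,0.04,0,1],[0,0,0.04,0,1],[0,0,0,0,1]]'; python3 -m creep '[[-0.009,-0.0425,0,9.4,1],[-0.009,-0.0425,0,9.4,1],[-0.009,-0.0425,0,9.4,1],[-0.009,-0.0425,0,9.4,1],[-0.009,-0.0425,0,9.4,1]]'; python3 -m creep '[[-0.009,-0.0425,0,9.4,1],[-0.009,-0.0425,0,9.4,1],[0,0,0,0,1],[0,0,0,0,1]]'
python3 - <<'E'
from h import *
np.set_printoptions(precision=4,suppress=True)
o=arm.get_obs(); print(o["qpos"],o["tool_pos"])
w=arm.capture("wrist"); s=arm.capture("side")
a=cv2.resize(w["image"][50:400,160:480],None,fx=1.25,fy=1.25); b=cv2.resize(s["image"][160:270,290:390],None,fx=4,fy=4)
a=a[:437]; b=b[:437]; save({"image":np.hstack([a,b])},"w6")
m=arm.masks_of(w,"plate_mid")[0]; ys,xs=np.nonzero(m["mask"])
P=np.array([at(w,x,y,.01,True)[:2] for x,y in zip(xs,ys)],np.float32)
print(m["confidence"],cv2.minAreaRect(P*1000))
E
```

```text
time: 15.78
tool_pos: [0.5069, 0.0281, 0.0393]
tcp_rot: [0.072, -0.072, 0.703, -0.703]
wrist_force: [0.7, -0.8, -1.1]
finger_gap: 0.0598
time: 16.4
tool_pos: [0.5082, 0.028, 0.1918]
tcp_rot: [-0.073, 0.07, -0.703, 0.704]
wrist_force: [0.3, 0.6, -1.3]
finger_gap: 0.0851
time: 17.02
tool_pos: [0.4611, -0.1856, 0.1884]
tcp_rot: [0.348, -0.348, 0.616, -0.615]
wrist_force: [0.4, 0.7, 0.8]
finger_gap: 0.0853
time: 17.52
tool_pos: [0.4436, -0.2689, 0.1886]
tcp_rot: [0.442, -0.442, 0.553, -0.552]
wrist_force: [-0.3, -0.7, -0.2]
finger_gap: 0.0857
[-0.7022  0.2702 -0.1558  1.1461  0.0002  1.0904] [ 0.4436 -0.2689  0.1886]
0.74 ((447.2279968261719, -270.15057373046875), (172.2967529296875, 67.1860580444336), 77.4065170288086)
```

View pics/w6.png

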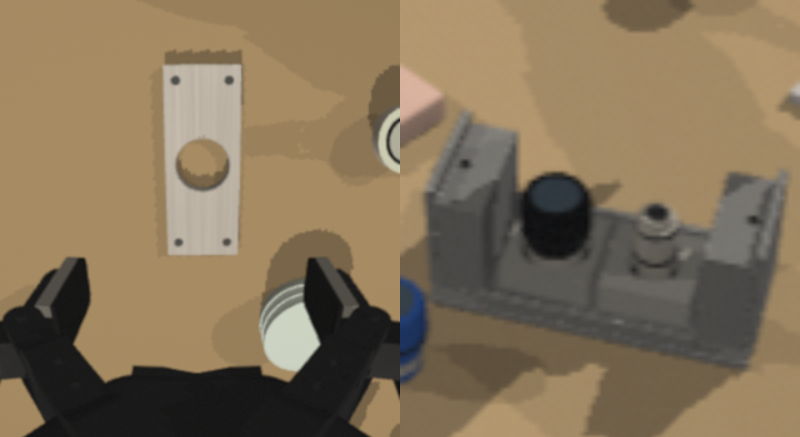

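```bash
python3 -m creep '[[0.002,-0.001,-0.05,0,0.9],[0,0,-0.05,0,0.9],[0,0,-0.05,0,0.9],[0,0,-0.025,0,0.9],[0,0,0,0,0.9]]'; python3 -m creep '[[0,0,-0.004,0,0.9],[0,0,-0.004,0,0.9],[0,0,0,0,0.9],[0,0,0,0,0.9]]'
python3 - <<'E'
from h import *
w=arm.capture("wrist"); save(w,"w7",(160,130,480,400),2)
E
```

```text
time: 18.3
tool_pos: [0.4452, -0.2689, 0.0131]
tcp_rot: [0.442, -0.443, 0.553, -0.551]
wrist_force: [-0.1, -0.2, 0.2]
finger_gap: 0.0772
time: 18.8
tool_pos: [0.446, -0.2705, 0.0066]
tcp_rot: [-0.442, 0.442, -0.552, 0.552]
wrist_force: [0.2, 0.3, -0.1]
finger_gap: 0.0766
```

View pics/w7.png

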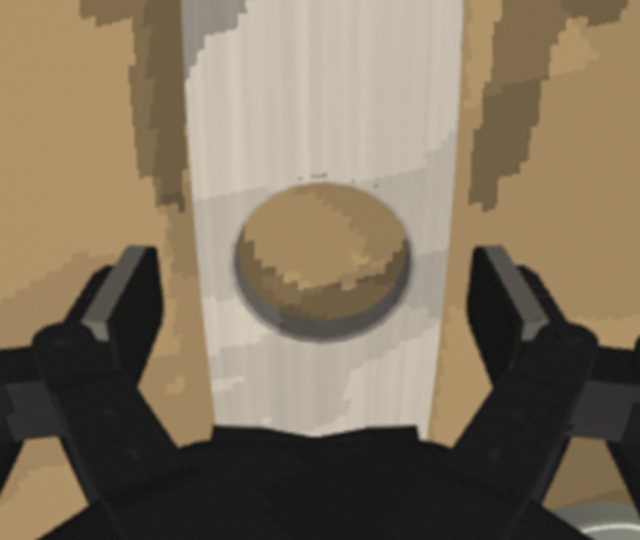

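```bash
python3 -m creep '[[0,0,-0.005,0,0.85],[0,0,-0.003,0,0.85],[0,0,0,0,0.85],[0,0,0,0,0.85]]';python3 -m creep '[[0,0,-0.004,0,0.85],[0,0,0,0,0.85],[0,0,0,0,0.85]]'
```

```text
time: 19.35
tool_pos: [0.4459, -0.2704, -0.0017]
tcp_rot: [0.442, -0.442, 0.552, -0.552]
wrist_force: [0.0, 0.2, 0.0]
finger_gap: 0.0727
time: 19.73
tool_pos: [0.4458, -0.2704, -0.0058]
tcp_rot: [0.442, -0.442, 0.552, -0.552]
wrist_force: [-0.1, 0.3, -0.8]
finger_gap: 0.0729
```

```bash
python3 -m creep '[[0,0,0,0,0.5],[0,0,0,0,0.5],[0,0,0,0,0.5],[0,0,0,0,0.5]]' 50; python3 -m creep '[[0,0,0.01,0,0.5],[0,0,0.02,0,0.5],[0,0,0,0,0.5]]'
python3 - <<'E'
from h import *
s=arm.capture("side"); save(s,"s8",(370,120,490,210),5)
E
```

```text
time: 20.23
tool_pos: [0.4461, -0.2705, -0.0053]
tcp_rot: [-0.442, 0.442, -0.552, 0.552]
wrist_force: [-1.3, 0.7, 6.5]
finger_gap: 0.0628
time: 20.6
tool_pos: [0.4465, -0.2709, 0.0255]
tcp_rot: [-0.442, 0.442, -0.551, 0.553]
wrist_force: [-0.2, 0.0, -4.3]
finger_gap: 0.0625
```

View pics/s8.png

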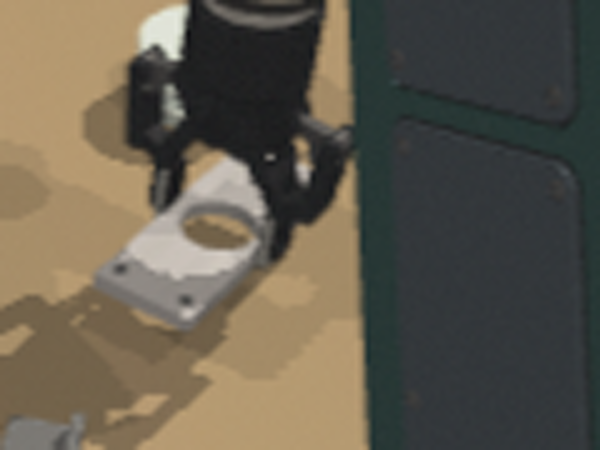

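```bash
python3 -m creep '[[0,0,0.03,0,0.5],[0,0,0.04,0,0.5],[0,0,0.04,0,0.5],[0,0,0.02,0,0.5],[0,0,0,0,0.5]]'; python3 -m creep '[[0.0132,0.0436,0,-9.4,0.5],[0.0132,0.0436,0,-9.4,0.5],[0.0132,0.0436,0,-9.4,0.5],[0.0132,0.0436,0,-9.4,0.5],[0.0132,0.0436,0,-9.4,0.5]]'; python3 -m creep '[[0.0132,0.0436,0,-9.4,0.5],[0.0132,0.0436,0,-9.6,0.5],[0,0,0,0,0.5],[0,0,0,0,0.5]]'
python3 - <<'E'
from h import *
np.set_printoptions(precision=4,suppress=True)
o=arm.get_obs(); print(o["qpos"],o["tool_pos"])
w=arm.capture("wrist"); s=arm.capture("side")
a=cv2.resize(w["image"][50:400,160:480],None,fx=1.25,fy=1.25)[:437]; b=cv2.resize(s["image"][150:260,290:390],None,fx=4,fy=4)[:437]
save({"image":np.hstack([a,b])},"w9")
m=arm.masks_of(w,"plate_mid")[0]; ys,xs=np.nonzero(m["mask"])
P=np.array([at(w,x,y,o["tool_pos"][2]+.0153,True)[:2] for x,y in zip(xs,ys)],np.float32)
print(m["confidence"],cv2.minAreaRect(P*1000))
E
```

```text
time: 21.28
tool_pos: [0.4462, -0.2707, 0.1546]
tcp_rot: [-0.442, 0.442, -0.551, 0.552]
wrist_force: [0.5, -0.2, -3.4]
finger_gap: 0.0627
time: 21.9
tool_pos: [0.5115, -0.0508, 0.1525]
tcp_rot: [0.183, -0.184, 0.683, -0.682]
wrist_force: [0.9, -0.5, -2.4]
finger_gap: 0.0623
time: 22.4
tool_pos: [0.5376, 0.0347, 0.1529]
tcp_rot: [0.07, -0.072, 0.704, -0.703]
wrist_force: [-0.4, -0.6, -2.0]
finger_gap: 0.0627
[-0.0867  0.3236 -0.1778  1.0715 -0.0003  2.8536] [0.5376 0.0347 0.1529]
0.82 ((553.41650390625, 38.79628372192383), (135.81117248535156, 64.6388168334961), 11.533108711242676)
```

View pics/w9.png

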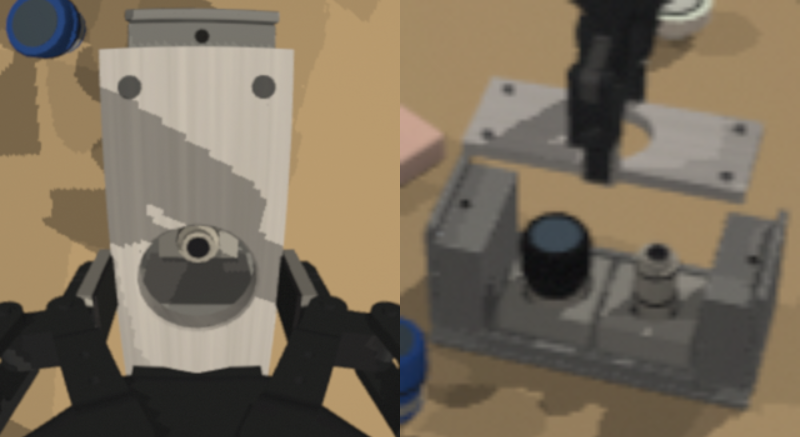

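```bash
python3 -m creep '[[0.002,-0.001,-0.03,0,0.5],[0,0,-0.02,0,0.5],[0,0,-0.01,0,0.5],[0,0,-0.008,0,0.5],[0,0,0,0,0.5]]'; python3 -m creep '[[0,0,-0.004,0,0.5],[0,0,0,0,0.5],[0,0,0,0,0.5]]'
```

```text
time: 23.18
tool_pos: [0.5402, 0.0336, 0.0862]
tcp_rot: [0.07, -0.07, 0.704, -0.704]
wrist_force: [0.3, 0.5, -2.3]
finger_gap: 0.0623
time: 23.55
tool_pos: [0.5404, 0.0338, 0.0825]
tcp_rot: [-0.07, 0.07, -0.704, 0.704]
wrist_force: [0.1, 0.9, -2.6]
finger_gap: 0.0624
```

```bash
python3 -m creep '[[-0.001,0.0005,-0.003,0,0.5],[0,0,0,0,0.5],[0,0,0,0,0.5]]'; python3 -m creep '[[0,0,-0.002,0,0.5],[0,0,0,0,0.5],[0,0,0,0,0.5]]'
```

```text
time: 23.92
tool_pos: [0.5392, 0.0343, 0.0792]
tcp_rot: [0.07, -0.07, 0.704, -0.704]
wrist_force: [0.2, 0.0, -1.9]
finger_gap: 0.0625
time: 24.3
tool_pos: [0.5394, 0.0343, 0.0786]
tcp_rot: [-0.071, 0.07, -0.703, 0.704]
wrist_force: [-6.1, 0.9, 20.3]
finger_gap: 0.0625
```

```bash
python3 -m creep '[[0,0,0.001,0,1],[0,0,0,0,1],[0,0,0,0,1],[0,0,0,0,1]]'; python3 -m creep '[[0,0,0.03,0,1],[0,0,0.04,0,1],[0,0,0.03,0,1],[0.0145,-0.0523,0,0,1],[0.0145,-0.0523,0,0,1]]'; python3 -m creep '[[0.0145,-0.0523,0,0,1],[0.0145,-0.0523,0,0,1],[0.0145,-0.0523,0,0,1],[0.0145,-0.0523,-0.02,0,1],[0,0,0,0,1]]'
python3 - <<'E'
from h import *
np.set_printoptions(precision=4,suppress=True)
o=arm.get_obs(); print(o["qpos"],o["tool_pos"])
w=arm.capture("wrist"); s=arm.capture("side")
a=cv2.resize(w["image"][50:400,160:480],None,fx=1.25,fy=1.25)[:437]; b=cv2.resize(s["image"][150:260,290:390],None,fx=4,fy=4)[:437]
save({"image":np.hstack([a,b])},"w10")
for d in arm.find_in(w,"holder_mid"):
    b=d["bbox"]; print(np.round(b),d["confidence"],at(w,(b[0]+b[2])/2,(b[1]+b[3])/2,.028,True))
E
```

```text
time: 24.8
tool_pos: [0.5392, 0.0343, 0.0782]
tcp_rot: [0.07, -0.07, 0.704, -0.704]
wrist_force: [0.8, -0.6, -0.3]
finger_gap: 0.0853
time: 25.42
tool_pos: [0.5687, -0.0713, 0.1788]
tcp_rot: [-0.071, 0.07, -0.703, 0.704]
wrist_force: [0.8, 0.8, -0.2]
finger_gap: 0.0853
time: 26.05
tool_pos: [0.6259, -0.2826, 0.1556]
tcp_rot: [0.068, -0.07, 0.704, -0.703]
wrist_force: [-0.7, 0.5, -0.1]
finger_gap: 0.0855
[-0.5426  0.5746  0.2568  1.2557 -0.0003  2.4032] [ 0.6259 -0.2826  0.1556]
[284. 154. 350. 222.] 0.59 [ 0.6297 -0.281   0.028 ]
```

View pics/w10.png

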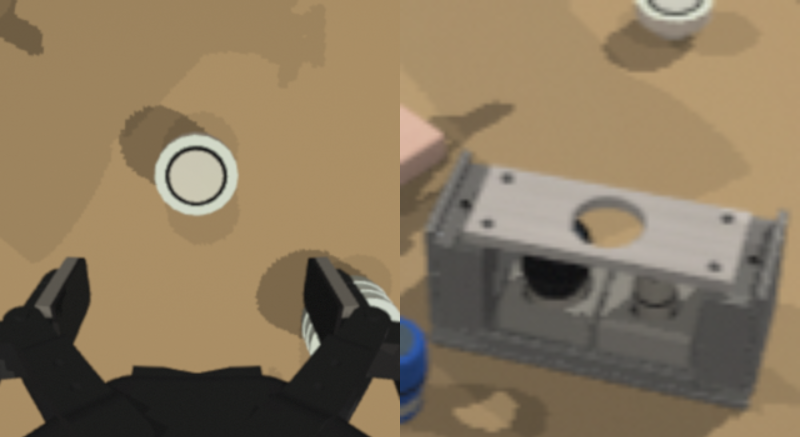

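The plate lies on both ledges between the lips; the holder is centred at wrist px (318,190).

```bash
python3 -m creep '[[0.002,0.0015,-0.04,0,1],[0,0,-0.04,0,1],[0,0,-0.035,0,1],[0,0,-0.015,0,0.9],[0,0,0,0,0.9]]'; python3 -m creep '[[0,0,-0.012,0,0.9],[0,0,0,0,0.9],[0,0,0,0,0.9]]'
```

```text
time: 26.82
tool_pos: [0.6282, -0.2773, 0.0286]
tcp_rot: [0.07, -0.071, 0.704, -0.703]
wrist_force: [-0.3, -0.2, 0.6]
finger_gap: 0.0767
time: 27.2
tool_pos: [0.6284, -0.2781, 0.0168]
tcp_rot: [-0.07, 0.07, -0.703, 0.704]
wrist_force: [-0.6, 0.5, 0.0]
finger_gap: 0.077
```

```bash
python3 -m creep '[[0.001,-0.002,-0.005,0,0.9],[0,0,0,0,0.9],[0,0,0,0,0.5],[0,0,0,0,0.5],[0,0,0,0,0.5]]' 30; python3 -m creep '[[0,0,0,0,0.5],[0,0,0.02,0,0.5],[0,0,0.04,0,0.5],[0,0,0,0,0.5]]'
python3 - <<'E'
from h import *
s=arm.capture("side"); save(s,"s11",(300,100,400,190),5)
E
```

```text
time: 27.82
tool_pos: [0.6294, -0.2801, 0.0115]
tcp_rot: [-0.07, 0.07, -0.703, 0.704]
wrist_force: [-0.0, -0.1, 4.2]
finger_gap: 0.0583
time: 28.32
tool_pos: [0.6305, -0.2807, 0.074]
tcp_rot: [-0.072, 0.069, -0.703, 0.704]
wrist_force: [1.1, -0.8, -1.7]
finger_gap: 0.0587
```

View pics/s11.png

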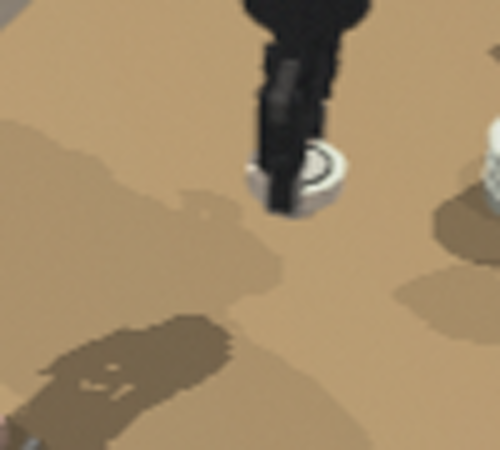

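```bash
python3 -m creep '[[0,0,0.05,0,0.5],[0,0,0.045,0,0.5],[-0.0153,0.0525,0,0,0.5],[-0.0153,0.0525,0,0,0.5],[-0.0153,0.0525,0,0,0.5]]';python3 -m creep '[[-0.0153,0.0525,0,0,0.5],[-0.0153,0.0525,0,0,0.5],[-0.015,0.0525,0,0,0.5],[0,0,0,0,0.5],[0,0,0,0,0.5]]'
python3 - <<'E'
from h import *
np.set_printoptions(precision=4,suppress=True)
o=arm.get_obs(); print(o["qpos"],o["tool_pos"])
w=arm.capture("wrist"); s=arm.capture("side")
a=cv2.resize(w["image"][50:400,220:420],None,fx=2,fy=2)[:520]; b=cv2.resize(s["image"][130:260,290:390],None,fx=4,fy=4)[:520]
save({"image":np.hstack([a,b])},"w12"); print("hole side",at(s,342,205.5,.094))
m=arm.masks_of(s,"plate_mid")[0]; ys,xs=np.nonzero(m["mask"]); h=cv2.convexHull(np.array([at(s,x,y,.094)[:2] for x,y in zip(xs,ys)],np.float32)*1000)
print(m["confidence"],cv2.minAreaRect(h))
E
```

```text
time: 29.0
tool_pos: [0.5822, -0.1209, 0.165]
tcp_rot: [0.07, -0.071, 0.704, -0.703]
wrist_force: [0.7, 1.2, 0.1]
finger_gap: 0.0591
time: 29.62
tool_pos: [0.5376, 0.035, 0.1656]
tcp_rot: [-0.07, 0.071, -0.704, 0.704]
wrist_force: [0.7, -0.6, -1.2]
finger_gap: 0.0588
[-0.0862  0.3153 -0.1542  1.1022 -0.0002  2.8556] [0.5376 0.035  0.1656]
hole side [0.5378 0.037  0.094 ]
0.7 ((537.4844360351562, 40.0870361328125), (172.45816040039062, 74.14490509033203), 11.194302558898926)
```

View pics/w12.png

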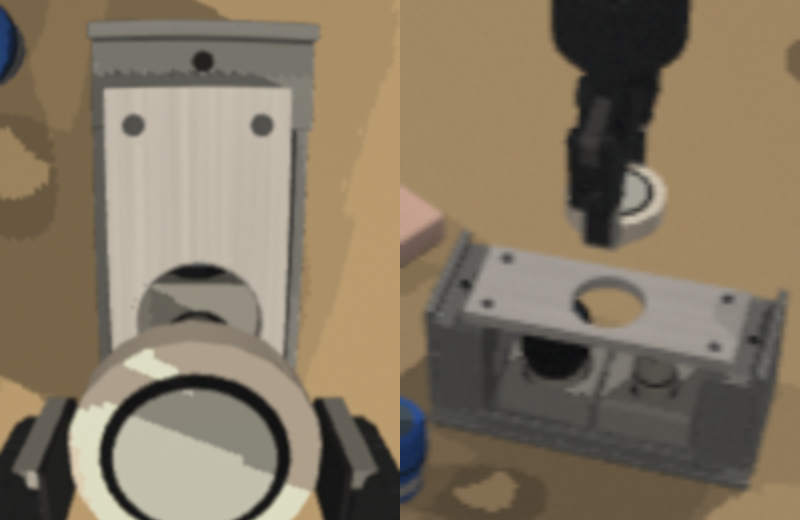

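Run:
```python
from h import *
np.set_printoptions(precision=4,suppress=True)
w=arm.capture("wrist"); s=arm.capture("side"); ux=np.array([.981,.195,0])
e=at(w,320,181.5,.094,True); print("hole wrist",e-.023*ux, "plate end",at(w,(198/2+220),(87/2+50),.094,True)-.085*ux)
z=.1656+.0185
for c in (s,):
  print("holder side: right rim edge", at(s,290+266/4,130+193/4,z), "rays toward expected centre", proj(s,[.5376,.035,z]), [proj(s,[.5376+.03*np.cos(t),.035+.03*np.sin(t),z]) for t in np.linspace(0,6.28,9)][:8])
print("holder wrist",at(w,318,277.5,z,True))
```

```text
hole wrist [0.5388 0.0329 0.094 ] plate end [0.5386 0.0338 0.094 ]
holder side: right rim edge [0.5087 0.0239 0.1841] rays toward expected centre (np.float64(343.3891967454872), np.float64(177.4096091879869)) [(np.float64(331.9899770630341), np.float64(173.7686312805435)), (np.float64(331.3638407049212), np.float64(179.98513505389857)), (np.float64(337.89340090009745), np.float64(184.84742965651094)), (np.float64(347.7979099203554), np.float64(185.3349028197922)), (np.float64(355.0041961896838), np.float64(181.1340129835628)), (np.float64(355.2647332380565), np.float64(174.87991951518995)), (np.float64(348.6977643608945), np.float64(170.2552694722532)), (np.float64(339.17507211262847), np.float64(169.79660272366854))]
holder wrist [0.5374 0.0343 0.1841]
```

```bash
python3 -m creep '[[0.001,-0.0005,-0.03,0,0.5],[0,0,-0.02,0,0.5],[0,0,-0.01,0,0.5],[0,0,0,0,0.5],[0,0,0,0,0.5]]'; python3 -m creep '[[0,0,-0.005,0,0.5],[0,0,-0.005,0,0.5],[0,0,0,0,0.5],[0,0,0,0,0.5]]'
```

```text
time: 30.5
tool_pos: [0.5392, 0.0344, 0.107]
tcp_rot: [-0.071, 0.07, -0.704, 0.704]
wrist_force: [-0.0, 0.1, 0.1]
finger_gap: 0.0588
time: 31.0
tool_pos: [0.5387, 0.0345, 0.0963]
tcp_rot: [0.07, -0.07, 0.704, -0.704]
wrist_force: [-1.0, -0.4, 0.2]
finger_gap: 0.0585
```

```bash
python3 -m creep '[[0,0,-0.003,0,0.5],[0,0,-0.0015,0,0.5],[0,0,0,0,0.5],[0,0,0,0,0.5]]'; python3 -m creep '[[0,0,-0.0015,0,0.5],[0,0,0,0,0.5],[0,0,0,0,0.5]]'
```

```text
time: 31.5
tool_pos: [0.5387, 0.0345, 0.0918]
tcp_rot: [-0.07, 0.07, -0.704, 0.704]
wrist_force: [-0.6, 0.1, -0.6]
finger_gap: 0.0591
time: 31.88
tool_pos: [0.5387, 0.0345, 0.0903]
tcp_rot: [0.07, -0.07, 0.704, -0.704]
wrist_force: [-0.0, 0.3, -1.4]
finger_gap: 0.0588
```

Within a millimetre of seating; release and rise.

```bash
python3 -m creep '[[0,0,0,0,1],[0,0,0,0,1],[0,0,0,0,1],[0,0,0,0,1]]'; python3 -m creep '[[0,0,0.03,0,1],[0,0,0.04,0,1],[0,0,0.03,0,1],[0,-0.05,0.03,0,1],[0,0,0,0,1]]'
python3 - <<'E'
from h import *
np.set_printoptions(precision=4,suppress=True)
w=arm.capture("wrist"); s=arm.capture("side")
a=cv2.resize(w["image"][50:310,160:360],None,fx=2,fy=2)[:520]; b=cv2.resize(s["image"][130:260,290:390],None,fx=4,fy=4)[:520]
save({"image":np.hstack([a,b])},"w13"); t=arm.get_obs()["tool_pos"]; print(t)
for n,c in(("wrist",w),("side",s)):
  for d in arm.find_in(c,"holder_mid")[:2]:
    b=d["bbox"]; print(n,np.round(b),d["confidence"],at(c,(b[0]+b[2])/2,(b[1]+b[3])/2,.104,n=="wrist"))
E
```

```text
time: 32.38
tool_pos: [0.5388, 0.0345, 0.0903]
tcp_rot: [0.07, -0.07, 0.704, -0.704]
wrist_force: [0.1, 0.8, 0.1]
finger_gap: 0.0852
time: 33.0
tool_pos: [0.5397, -0.0177, 0.2222]
tcp_rot: [-0.071, 0.068, -0.703, 0.704]
wrist_force: [0.7, 0.1, -0.3]
finger_gap: 0.0857
[ 0.5387 -0.0157  0.2201]
wrist [227. 149. 295. 220.] 0.94 [0.54   0.0334 0.104 ]
side [329. 194. 356. 213.] 0.59 [0.5358 0.0395 0.104 ]
```

View pics/w13.png

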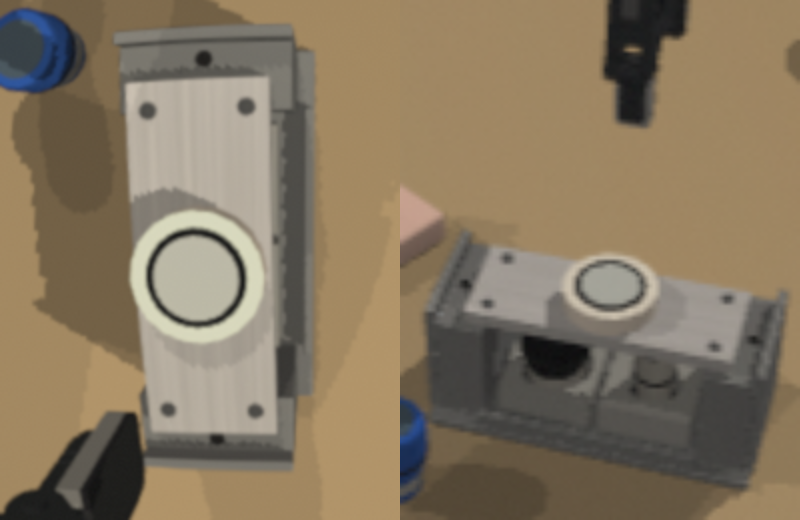

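The holder sits level and centred on the plate, both pieces are in the wells below, and the gripper is clear.

```bash
python3 -m creep '[[0,0,0,0,1],[0,0,0,0,1],[0,0,0,0,1]]'; python3 -c "
from workcell import arm;print(arm.job_done())"
```

```text
time: 33.58
tool_pos: [0.5387, -0.0152, 0.2201]
tcp_rot: [0.07, -0.071, 0.704, -0.704]
wrist_force: [0.3, -0.7, -0.0]
finger_gap: 0.0853
the job is handed in; nothing more can be done
None
```

The microscope kit is packed in the tray, and I handed the job in at about 33.6 s of the 109 s allowed. I put the black eyepiece in the wide well, then the objective in the narrow well, then the plate across the ledges, and last the holder in the plate's opening.

- **Final view:** the last wrist and side pictures show the eyepiece and objective upright in their wells and the plate flat on both ledges between the end lips. The holder's rim lies level on the plate, and the gripper is open and clear.
- **Position check:** the wrist camera puts the holder at (0.540, 0.033), about 1 mm from the opening's centre. The side camera puts it at (0.536, 0.040), about 6 mm away. The side camera read 2–3 mm higher in y than the wrist camera throughout. I trusted the wrist camera and the TCP position at release, (0.539, 0.0345).
- **Forces:** the highest wrist force I read was about 20 N, when the plate touched the ledges.
- **Bystanders:** I never went near the culture dishes, tip box or flask, but I didn't measure their positions again at the end.

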